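# Lift the spent filter cassette out of the studio air cleaner

## Task

The bench air cleaner in the painting studio needs its used filter out: pull its green front flap fully down and leave it down, then pinch the two orange side catches of the dark used cassette together and lift the cassette straight out. Finish while still holding it by both pressed catches, upright, still and lifted well clear above the cleaner, with nothing else carrying it. Leave the white cassette with the blue catches seated and do not disturb the other things on the bench.

Things in the scene. Friction and masses are not known exactly. Their poses are not given: they have to be found in the camera images.
- cleaner: grey bench air cleaner, fixed, 220 mm (x) by 280 mm (y). Origin: centre of its underside, on the table. Its front (flap side) faces its own -x. Two filter wells, 60 mm deep, at x = -0.055, y = +0.060 and -0.060; either may hold the used cassette. The deck round the wells is 80 mm above the table, the fan section behind (x above -0.023) 95 mm
- flap (a joint): green front flap, hinged along its bottom edge: 0 closed (upright), 1.5 rad fully down towards the cleaner's -x. Friction holds it below about 0.2 rad; pulled beyond about 0.3 rad it sinks slowly by itself (2 to 3 s) to the stop at 1.5 and stays. Pulling takes under 2 N
- flap_hinge (a point): middle of the flap's hinge line (along the cleaner's y), 116 mm in front of the cleaner's centre, 20 mm above the table; z points along the flap to its tab. The flap is 280 mm wide, 8 mm thick; two arms, 30 mm wide, 6 mm thick, reach 60 mm back from its top (y = +-0.060, undersides 128 mm above the table when closed) over the cassettes, 2 mm above them, and keep them in
- flap_tab (a point): red pull tab upright in the middle of the flap's top edge, 70 mm wide (y), 8 mm thick (x), 28 mm of it above the flap. This point is mid-tab, 127 mm from the hinge line; the tab's top edge is 142 mm from it (162 mm above the table when closed). Behind the tab, between the two arms, 90 mm along y is free, so fingers can hook it from behind or pinch it from above
- used_grip (a point): USED cassette: dark brown, black pleats, ORANGE catches on its +y and -y sides, 106 mm tall, core 48 (x) by 28 mm (y), 0.2 to 0.35 kg. Over the two catch pads 50 mm (y) at rest, 40 mm fully pressed; both pressed, it lifts straight up by them. Point: midway between the pads at half their height, 24 mm above the deck, 84 mm above the foot, 22 mm below the top. Axes as the cleaner's
- used_catch_l (a joint): catch on the +y side of the used cassette (cleaner's axes): 0 sprung out, its barb hooked under the deck edge; 0.005 m fully pressed in, free. Spring 1.2 N rising to 4.2 N. Ribbed orange finger pad 24 mm wide (x), 32 mm high, 8 to 40 mm above the deck while seated
- used_catch_r (a joint): catch on the -y side of the used cassette (cleaner's axes): 0 sprung out, its barb hooked under the deck edge; 0.005 m fully pressed in, free. Spring 1.2 N rising to 4.2 N. Ribbed orange finger pad 24 mm wide (x), 32 mm high, 8 to 40 mm above the deck while seated
- fresh_grip (a point): FRESH cassette (white, BLUE catches), to be left seated; same shape and same point as the used one. It stands in the other well, 120 mm away
- tape_mid (a point): bystander: roll of yellow tape, 84 mm across, 24 mm high, lying on the cleaner's fan section; its centre
- jar_mid (a point): bystander: green glass jar with a brush standing in it, 72 mm across, 210 mm high with the brush; point on its axis 50 mm up
- knife_grip (a point): bystander: painting knife with a dark wooden handle, 190 mm long, lying on the table; point on its handle
- panel_mid (a point): bystander: small painted panel 150 by 110 by 20 mm, lying flat; its centre
- pigment_mid (a point): bystander: red pigment jar with a black cap, 56 mm across, 75 mm high; its centre
- stone_mid (a point): bystander: grey-brown stone 80 mm across, 42 mm high; its centre
There are look-alikes about, which are no part of the job. Leave any turquoise or yellow look-alike of the part that bears used_grip alone.

How it is judged:
On the way, in this order (a step that is already met when the one before it is completed fails the run):
1. the front flap is pulled fully down (beyond 1.2 rad) while the used cassette is still home (value of joint flap above 1.2 rad and z of used_grip in the frame of cleaner below 0.112 m), for 0.2 s.
2. both catches of the used cassette are pinched in (over 3 mm each) while it is still in its well (value of joint each of used_catch_l, used_catch_r above 0.003 m and z of used_grip in the frame of cleaner below 0.12 m), for 0.05 s.
At the end, for the whole second after the job is handed in: Used cassette held still and upright (0.35 rad) by the fingers: both catches pressed over 3 mm with over 2 N each, grip point over 184 mm high (foot 20 mm above the deck), touching neither cleaner, fresh cassette nor tape; flap down beyond 1.2 rad; fresh cassette within 10 mm of its start (value of joint flap above 1.2 rad and height (world z) of used_grip above 0.184 m and angle between used_grip's own z axis and vertical below 0.35 rad and linear speed of used below 0.03 m/s and value of joint each of used_catch_l, used_catch_r above 0.003 m and contact force between the fingers and used_catch_l above 2 N and contact force between the fingers and used_catch_r above 2 N and contact force between used and cleaner below 0.1 N and contact force between used and fresh below 0.1 N and contact force between used and tape below 0.1 N and distance of fresh_grip from where it was at the start of the episode below 0.01 m); the arm keeps its last pose, push and grip.
It fails at once if the fresh cassette is moved more than 10 mm (distance of fresh_grip from where it was at the start of the episode above 0.01 m).
It fails at once if a bystander (tape, jar, painting knife, panel, pigment jar, stone) is moved more than 30 mm (distance of any of tape_mid, jar_mid, knife_grip, panel_mid, pigment_mid, stone_mid from where it was at the start of the episode above 0.03 m).
It also fails if it takes over 43 s, if anything falls off the work surface, if the arm or the gripper's body presses on something with over 40 N, if the wrist force passes 120 N, or if a joint passes its speed limit or range.

## Robot

A 6-joint arm with a two-finger parallel gripper is mounted at the origin on the work surface. World frame = base frame: x ahead of the robot, y to its left, z up, the work surface at z = 0. Lengths are in m, angles in rad, forces in N, time in s.
With the tool pointing down it reaches from about 0.3 to 0.75 m from the base axis. Payload 8.5 kg.
Tool frame: the origin (TCP) lies on the centre line of the jaws, within the pads' length; the fingertips stand 14 mm ahead of it and the grasp point (between the pads) lies 5 mm behind it; x points along the fingers, y is the direction in which the jaws open and shut, and the axes are right-handed (so a half turn about x gives the same grasp; the last joint's range is limited). The gripper opens to 88 mm and grips with 3 to 60 N. Pads are 18 mm wide; open, the fingers measure 123 mm over their backs; the gripper's body (75 mm by 187 mm) begins 45 mm behind the grasp point.
Start: joints at [0.947, 0.381, 1.297, -0, 1.464, -0.215], TCP at [0.219, 0.505, 0.253] pointing down, gripper open.
Joint ranges: [-3.11, 3.11], [-0.89, 2.33], [0.22, 2.48], [-1.42, 4.56], [0.17, 2.85], [-2.88, 2.88]. Speed limits (rad/s): [2.39, 2.39, 3.14, 3.14, 3.14, 3.14].

## Interface

Orientations are given as [roll, pitch, yaw] about the fixed x, y, z axes, in that order (R = Rz(yaw) Ry(pitch) Rx(roll)).
In Python, from station import env gives the robot as it stands. The module is installed in compiled form; this text tells all that it offers.
- The arm moves only by the shell command python3 -m inch 'ROWS' [FORCE]. ROWS is JSON, a list of rows, each a list of 7 numbers: the shift along the tool's x, y, z in m, then the turn, a rotation vector about the tool's x, y, z in rad, then the closure, from -1 (fully open) to 1 (shut), so that 0 is half open. A call has 1 to 20 rows; each row is the pose to reach, as a shift and turn from the pose commanded when the call began, along the tool's axes at that moment; what a row does not reach only later rows make up. A row lasts 1/8 s, in which the tool goes at most 62.5 mm and 10.7 degrees, less where a joint would pass 70% of its speed; a pose out of reach is approached as far as the arm can. A call with a gripper value outside its range is refused whole. The fingers move at their own pace and stop on an object; FORCE is the grip in N (left out, the last holds). Time passes only in rows, so rows that repeat a pose let the fingers close. It gives the time, the measured TCP pose, the force and the opening at its end, in the units of the state.
- env.state(): the state, without advancing time (a new reading comes with each control period).
- env.get_image(name): name is "scene" or "top"; returns a dict with "frame" (480x640x3 uint8, red, green, blue), "z_map" (480x640 float32, m along the optical axis (not along the pixel's ray), 0 where there is no reading), "K" (3x3 intrinsics, pixels), "R" (3x3) and "t" (3): a world point X has camera coordinates R X + t. Camera axes: x right, y down, z forward; pixel columns grow to the right and rows downward; lengths in m; the calibration is good to about 2 mm. A picture is of the moment at which its call begins.
- env.sign_off(): hands the job in, once; it reports no verdict.
The state is a dict: "t": time; "qpos": joint angles; "qd": joint speeds; "joint_torque": joint torques, N m; "ee_pos": TCP position; "eef_rot": TCP orientation; "contact_force": force on the tool from outside, world axes, zero at the start; "torque": the same for the moment, N m; "grip_width": finger opening in m.
Only numpy, scipy, OpenCV 4.12 (cv2) and the standard library are available. Lean on these libraries where they do the work, as an engineer would, in place of code of your own. Each camera call takes 0.05 s, during which the arm holds its last target. There are 200 camera calls.

## Working session

There is one attempt and no reset: what is moved stays moved. The work goes in short steps, Python scripts to look and compute and a shell command to move; the robot and the scene stay as the last step left them, time stands still between calls to the robot, and variables do not carry over. Pictures are saved under pics/ and viewed, about 8 in all and at most 12, crops included, and the job is handed in when it is done.

```bash
mkdir -p pics; cat > h.py <<'E'
import numpy as np,cv2
from station import env
from scipy.spatial.transform import Rotation as Ro
def cap(n,name):
    d=env.get_image(n); np.savez('pics/'+name+'.npz',**d); cv2.imwrite('pics/'+name+'.png',d['frame'][:,:,::-1]); return d
def world(d,u,v):
    z=np.asarray(d['z_map'])[v,u]; K=d['K']
    c=np.stack([(u-K[0,2])/K[0,0]*z,(v-K[1,2])/K[1,1]*z,z],-1)
    return (c-d['t'])@d['R']
def allw(d):
    v,u=np.mgrid[:480,:640]; return world(d,u,v)
def tool(p,yaw=None):
    s=env.state(); R=Ro.from_euler('xyz',s['eef_rot']).as_matrix(); return R.T@(np.array(p)-s['ee_pos'])
E
python3 - <<'E'
from h import *
cap('scene','s0');cap('top','t0')
s=env.state();print(s)
E
```

```text
{'t': 0.1, 'qpos': array([ 9.46682521e-01,  3.81106474e-01,  1.29813803e+00, -2.53651276e-05,
        1.46357960e+00, -2.15337931e-01]), 'qd': array([-2.50973431e-04, -2.24443966e-04, -1.72108292e-03,  3.69185684e-04,
       -2.66229954e-04,  5.34823364e-05]), 'joint_torque': array([ 3.96530028e-03, -4.38649714e+01, -2.24910522e+01,  7.15130568e-02,
        3.42587207e-02, -1.08893923e-04]), 'ee_pos': array([0.2185098 , 0.50448593, 0.25222722]), 'eef_rot': array([-1.76566041,  1.56956461, -2.17443355]), 'contact_force': array([ 0.03378839, -0.27455212, -0.8706577 ]), 'torque': array([-0.00366981, -0.00146102, -0.00118483]), 'grip_width': 0.08785789780683295}
```

View pics/s0.png

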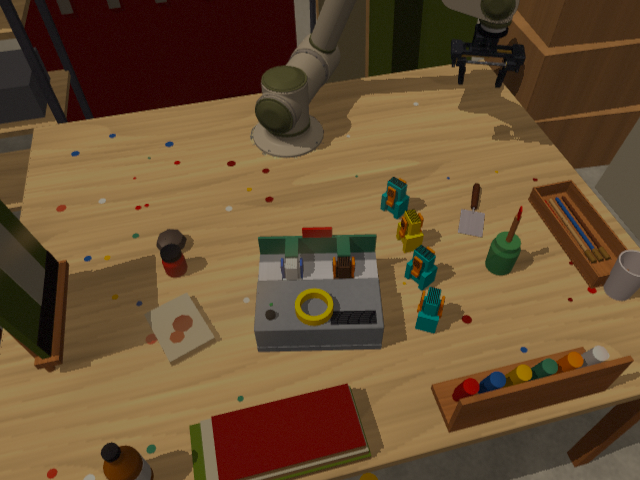

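View pics/t0.png

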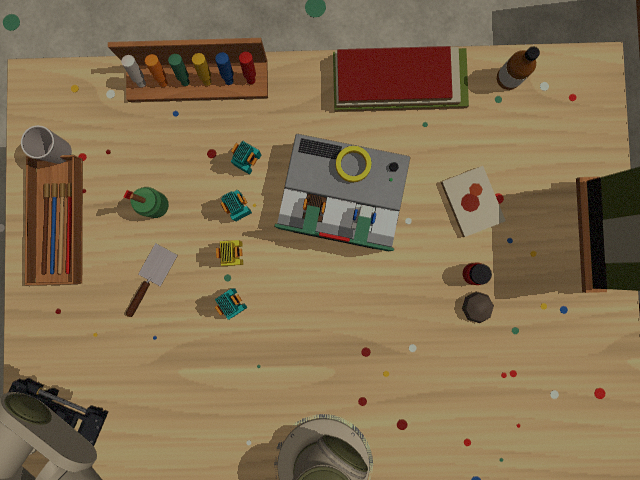

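The two views show the cleaner near top (345,190), its front facing the robot. The used cassette with orange catches is on the left in the top view (315,205), on the world +y side. The fresh one is at (365,215), and the red tab is on the flap between them at (333,238). The turquoise and yellow look-alikes stand further left.

```bash
python3 - <<'E'
from h import *
for n in ('s0','t0'):
    d=np.load(f'pics/{n}.npz'); W=allw(d); f=d['frame'].astype(int); ok=d['z_map']>0
    hsv=cv2.cvtColor(d['frame'],cv2.COLOR_RGB2HSV)
    m0=ok&(W[...,0]>.3)&(W[...,0]<.85)&(abs(W[...,1])<.22)
    fan=m0&(abs(W[...,2]-.095)<.004)&(hsv[...,1]<60)
    k=cv2.morphologyEx(fan.astype(np.uint8),cv2.MORPH_OPEN,np.ones((3,3)))
    nn,l,st,c=cv2.connectedComponentsWithStats(k); i=1+st[1:,4].argmax()
    P=W[l==i][:,:2].astype(np.float32); r=cv2.minAreaRect(P*1000); print(n,'fan rect',r,np.median(W[l==i][:,2]))
    print(cv2.boxPoints(r).round(1).tolist())
    for nm,m in dict(red=((hsv[...,0]<6)|(hsv[...,0]>174))&(hsv[...,1]>150),orange=(hsv[...,0]>6)&(hsv[...,0]<18)&(hsv[...,1]>150),green=(hsv[...,0]>55)&(hsv[...,0]<90)&(hsv[...,1]>80),blue=(hsv[...,0]>100)&(hsv[...,0]<125)&(hsv[...,1]>100)).items():
        mm=m&m0&(W[...,2]>.085)
        if mm.sum()>3:
            Q=W[mm]; print(nm,len(Q),Q.min(0).round(4),Q.max(0).round(4),Q.mean(0).round(4))
            if nm in('red',): print(np.polyfit(Q[:,1],Q[:,0],1), 'top', Q[Q[:,2]>.158].mean(0) if (Q[:,2]>.158).any() else '')
a=cv2.imread('pics/t0.png')[125:260,265:425]; b=cv2.imread('pics/s0.png')[215:355,245:395]
cv2.imwrite('pics/c0.png',np.hstack([cv2.resize(a,(400,480),interpolation=2),cv2.resize(b,(400,480),interpolation=2)]))
E
```

```text
s0 fan rect ((724.164794921875, -23.357666015625), (167.9883270263672, 136.3737335205078), 77.21511840820312) 0.09623828689911533
[[639.0999755859375, -90.19999694824219], [772.0999755859375, -120.4000015258789], [809.2000122070312, 43.5], [676.2999877929688, 73.5999984741211]]
red 224 [ 0.5411 -0.0745  0.136 ] [ 0.5664 -0.0079  0.1678] [ 0.5547 -0.0438  0.155 ]
[0.20759259 0.56383001] top [ 0.55446493 -0.04051554  0.16257076]
orange 579 [ 0.4058 -0.0749  0.0851] [0.7859 0.2198 0.1679] [0.6262 0.0704 0.1096]
green 1981 [ 0.3796 -0.1806  0.085 ] [0.7919 0.2199 0.1413] [0.5969 0.0422 0.1163]
blue 29 [ 0.5878 -0.1379  0.085 ] [ 0.6175 -0.0894  0.1254] [ 0.6032 -0.1131  0.1208]
t0 fan rect ((693.0147705078125, -151.1282958984375), (122.3328628540039, 131.0210418701172), 76.67312622070312) 0.09537830533853685
[[615.2000122070312, -195.5], [742.7000122070312, -225.6999969482422], [770.9000244140625, -106.69999694824219], [643.4000244140625, -76.5]]
red 129 [ 0.4079 -0.0718  0.0879] [0.7594 0.2093 0.1714] [ 0.5533 -0.03    0.1548]
[-0.14643748  0.54889107] top [ 0.55280112 -0.03879886  0.16240193]
orange 245 [ 0.4054 -0.0551  0.0857] [0.7863 0.2195 0.13  ] [0.6359 0.1218 0.1061]
green 1601 [ 0.3766 -0.1808  0.0854] [0.789  0.2199 0.1418] [0.597  0.0468 0.1216]
blue 77 [ 0.4103 -0.1358  0.0855] [0.7558 0.1975 0.1267] [ 0.5935 -0.0878  0.1124]
```

View pics/c0.png

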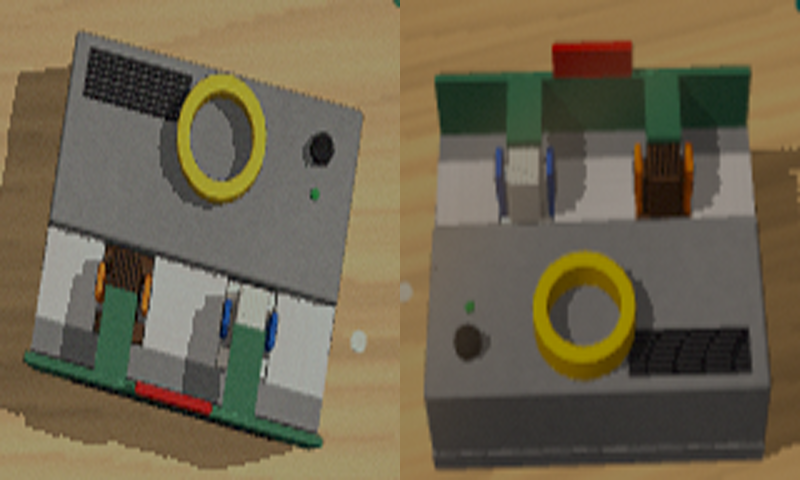

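```bash
cat >> h.py <<'E'
def cl(): 
    a,ox,oy=np.load('cl.npy'); R=Ro.from_euler('z',a).as_matrix(); return R,np.array([ox,oy,0])
E
python3 - <<'E'
from h import *
res=[]
for n in ('s0','t0'):
    d=np.load(f'pics/{n}.npz'); W=allw(d); ok=d['z_map']>0
    hsv=cv2.cvtColor(d['frame'],cv2.COLOR_RGB2HSV)
    m0=ok&(W[...,0]>.5)&(W[...,0]<.85)&(abs(W[...,1]+.03)<.19)
    fan=m0&(abs(W[...,2]-.0955)<.004)
    k=cv2.morphologyEx(fan.astype(np.uint8),cv2.MORPH_OPEN,np.ones((3,3)))
    nn,l,st,c=cv2.connectedComponentsWithStats(k)
    P=W[np.isin(l,[i for i in range(1,nn) if st[i,4]>150])][:,:2].astype(np.float32)*1000
    r=cv2.minAreaRect(P); print(n,r)
    a=np.deg2rad(r[2]-90 if r[2]>45 else r[2]); 
    R=Ro.from_euler('z',a).as_matrix()[:2,:2]; c=np.array(r[0])/1000-R@[.0435,0]; print('origin',c,'yaw',a); res.append([a,*c])
    Q=np.c_[(W[...,:2]-c)@R][m0]; Z=W[...,2][m0]; h=hsv[m0]
    red=((h[:,0]<6)|(h[:,0]>174))&(h[:,1]>150)&(Z>.135)
    print('tab',Q[red].min(0),Q[red].max(0),np.median(Q[red],0))
    g=(h[:,0]>55)&(h[:,0]<90)&(h[:,1]>80)&(Z>.12)&(abs(Q[:,0])<.14)&(Q[:,0]<-.1)
    print('flap top',Q[g].min(0),Q[g].max(0),np.polyfit(Q[g][:,1],Q[g][:,0],1))
    o=(h[:,0]>6)&(h[:,0]<20)&(h[:,1]>150)&(Z>.085)&(abs(Q[:,0]+.05)<.04)&(abs(Q[:,1]-.06)<.05)
    print('orange',o.sum(),Q[o].min(0),Q[o].max(0),Z[o].max())
    for s in (1,-1):
        q=Q[o&(s*(Q[:,1]-.06)>.005)]; print(s,len(q),q.mean(0) if len(q) else '')
    print('deckZ',np.median(Z[(abs(Q[:,0]+.055)<.03)&(abs(Q[:,1])<.02)]))
np.save('cl.npy',np.mean(res,0)); print(np.mean(res,0))
E
```

```text
s0 ((711.5017700195312, -76.6370849609375), (279.6759948730469, 136.13998413085938), 76.8387451171875)
origin [ 0.66914438 -0.06673246] yaw -0.22970723139925858
tab [-0.1260894  -0.03471059] [-0.11041605  0.03264022] [-0.11634767 -0.00472364]
flap top [-0.12300896 -0.13936549] [-0.10029853  0.13661711] [-0.00087627 -0.11424711]
orange 313 [-0.07700699  0.03521875] [-0.02805986  0.0845498 ] 0.13282886154328175
1 102 [-0.04339616  0.07483853]
-1 125 [-0.04437676  0.04472869]
deckZ 0.0816990735689803
t0 ((711.4191284179688, -74.68641662597656), (279.9456481933594, 132.7631072998047), 77.26802825927734)
origin [ 0.66898872 -0.06509943] yaw -0.22221482714648416
tab [-0.12277905 -0.0340742 ] [-0.11496324  0.03481543] [-0.11956559  0.00015708]
flap top [-0.12279656 -0.13690412] [-0.10034869  0.13896254] [ 0.00405475 -0.11473455]
orange 90 [-0.06649351  0.03534724] [-0.03116783  0.08521394] 0.13000901083652522
1 43 [-0.05294219  0.07980986]
-1 38 [-0.05174378  0.04070234]
deckZ 0.08048147781512056
[-0.22596103  0.66906655 -0.06591595]
```

```bash
cat >> h.py <<'E'
def goal(pc,s=1,down=True):
    "tool shift+rotvec to put TCP at cleaner-frame pc, pointing down, jaw y along s*cleaner y"
    R,o=cl(); st=env.state(); Rt=Ro.from_euler('xyz',st['eef_rot']).as_matrix()
    y=s*R[:,1]; x=np.array([0,0,-1.]); Rg=np.c_[x,y,np.cross(x,y)]
    p=R@np.array(pc)+o
    return np.r_[Rt.T@(p-st['ee_pos']),Ro.from_matrix(Rt.T@Rg).as_rotvec()].round(4),p.round(4)
def here():
    R,o=cl(); st=env.state(); Rt=Ro.from_euler('xyz',st['eef_rot']).as_matrix()
    print('t',st['t'],'clean',(R.T@(st['ee_pos']-o)).round(4),'axes in cleaner\n',(R.T@Rt).round(3),'F',(R.T@st['contact_force']).round(2),'w',st['grip_width'],'q',st['qpos'].round(2))
E
python3 - <<'E'
from h import *
here()
for s in (1,-1): print(s,goal([-.096,0,.25],s))
E
```

```text
t 0.1 clean [-0.5669  0.455   0.2522] axes in cleaner
 [[-0.     0.182  0.983]
 [-0.001  0.983 -0.182]
 [-1.    -0.001 -0.   ]] F [ 0.09 -0.26 -0.87] w 0.08785789780683295 q [ 0.95  0.38  1.3  -0.    1.46 -0.22]
1 (array([ 2.500e-03, -3.618e-01,  5.458e-01, -1.828e-01, -3.000e-04,
        1.200e-03]), array([ 0.5755, -0.0444,  0.25  ]))
-1 (array([ 2.5000e-03, -3.6180e-01,  5.4580e-01,  2.9588e+00,  1.8000e-03,
        5.0000e-04]), array([ 0.5755, -0.0444,  0.25  ]))
```

```bash
python3 -m inch '[[0,-0.361,0.546,-0.183,0,0.001,1],[0,-0.361,0.546,-0.183,0,0.001,1],[0,-0.361,0.546,-0.183,0,0.001,1],[0,-0.361,0.546,-0.183,0,0.001,1],[0,-0.361,0.546,-0.183,0,0.001,1],[0,-0.361,0.546,-0.183,0,0.001,1],[0,-0.361,0.546,-0.183,0,0.001,1],[0,-0.361,0.546,-0.183,0,0.001,1],[0,-0.361,0.546,-0.183,0,0.001,1],[0,-0.361,0.546,-0.183,0,0.001,1],[0,-0.361,0.546,-0.183,0,0.001,1],[0,-0.361,0.546,-0.183,0,0.001,1],[0,-0.361,0.546,-0.183,0,0.001,1],[0,-0.361,0.546,-0.183,0,0.001,1]]' 10; python3 - <<'E'
from h import *
here();print(goal([-.096,0,.149]))
cap('scene','s1')
E
```

```text
t: 1.85
ee_pos: [0.5756, -0.0425, 0.253]
eef_rot: [1.489, 1.57, 1.265]
contact_force: [-0.1, -0.6, 0.4]
grip_width: 0.0006
t 1.85 clean [-0.0963  0.0019  0.253 ] axes in cleaner
 [[ 0.    -0.002  1.   ]
 [ 0.001  1.     0.002]
 [-1.     0.001  0.   ]] F [ 0.07 -0.62  0.41] w 0.000553757397125541 q [-0.28  0.43  1.22  0.    1.49 -1.63]
(array([ 1.04e-01, -2.00e-03,  3.00e-04,  1.50e-03,  1.00e-04, -1.10e-03]), array([ 0.5755, -0.0444,  0.149 ]))
```

```bash
python3 -m inch '[[0.05,-0.002,0.003,0,0,0,1],[0.09,-0.002,0.003,0,0,0,1],[0.102,-0.002,0.003,0,0,0,1],[0.102,-0.002,0.003,0,0,0,1]]'; python3 - <<'E'
from h import *
here()
a=cap('scene','s2')['frame'][200:350,240:400,::-1]
cv2.imwrite('pics/c2.png',cv2.resize(a,(640,600),interpolation=2))
E
```

```text
t: 2.4
ee_pos: [0.5788, -0.0458, 0.1513]
eef_rot: [1.313, 1.57, 1.088]
contact_force: [0.8, -0.6, 0.6]
grip_width: 0.0003
t 2.4 clean [-0.0925 -0.0007  0.1513] axes in cleaner
 [[ 0.    -0.001  1.   ]
 [ 0.001  1.     0.001]
 [-1.     0.001  0.   ]] F [ 0.95 -0.36  0.62] w 0.00028259262305731025 q [-0.28  0.52  1.37  0.    1.25 -1.63]
```

View pics/c2.png

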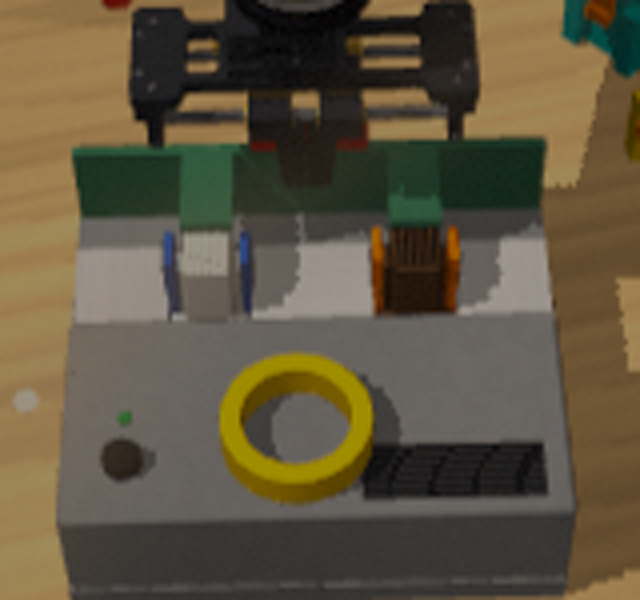

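```bash
python3 -m inch '[[0,0,-0.012,0,0,0,1],[0,0,-0.024,0,0,0,1],[0,0,-0.036,0,0,0,1],[0,0,-0.048,0,0,0,1],[0,0,-0.060,0,0,0,1],[0,0,-0.070,0,0,0,1],[0,0,-0.078,0,0,0,1],[0,0,-0.078,0,0,0,1]]'; python3 - <<'E'
from h import *
here()
E
python3 -m inch '[[-0.04,0,-0.078,0,0,0,-0.4],[-0.08,0,-0.05,0,0,0,-0.4],[-0.1,0,-0.0,0,0,0,-0.4],[-0.1,0.03,0.037,0,0,0,-0.4],[-0.1,0.061,0.037,0,0,0,-0.4],[-0.1,0.061,0.037,0,0,0,-0.4],[-0.1,0.061,0.037,0,0,0,-0.4],[-0.1,0.061,0.037,0,0,0,-0.4]]'; python3 - <<'E'
from h import *
here()
a=cap('scene','s3')['frame'][140:360,200:440,::-1]
b=cap('top','t3')['frame'][125:290,245:425,::-1]
cv2.imwrite('pics/c3.png',np.hstack([cv2.resize(a,(400,400),interpolation=2),cv2.resize(b,(400,400),interpolation=2)]))
E
```

```text
t: 3.45
ee_pos: [0.5022, -0.0285, 0.1508]
eef_rot: [1.686, 1.57, 1.46]
contact_force: [-0.0, -0.1, -0.4]
grip_width: 0.0002
t 3.45 clean [-0.171  -0.001   0.1508] axes in cleaner
 [[-0.    -0.     1.   ]
 [ 0.001  1.     0.   ]
 [-1.     0.001 -0.   ]] F [-0.02 -0.08 -0.39] w 0.00024532046818969593 q [-0.29  0.4   1.59  0.    1.15 -1.64]
t: 4.45
ee_pos: [0.5521, 0.0216, 0.251]
eef_rot: [1.285, 1.57, 1.058]
contact_force: [0.2, 0.3, 0.2]
grip_width: 0.0618
t 4.45 clean [-0.1336  0.0591  0.251 ] axes in cleaner
 [[ 0.     0.001  1.   ]
 [ 0.001  1.    -0.001]
 [-1.     0.001  0.   ]] F [0.12 0.37 0.18] w 0.0617724033697345 q [-0.18  0.39  1.29  0.    1.46 -1.52]
```

View pics/c3.png

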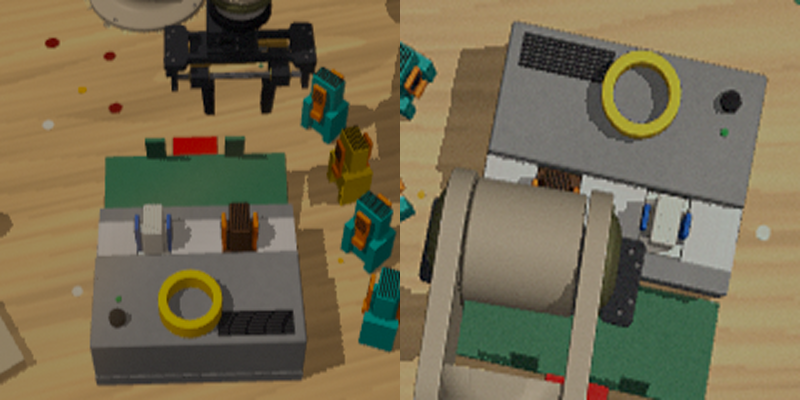

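```bash
python3 - <<'E'
from h import *
R,o=cl()
for n in ('s3','t3'):
    d=np.load(f'pics/{n}.npz'); W=(allw(d)-o)@R; hsv=cv2.cvtColor(d['frame'],cv2.COLOR_RGB2HSV); h,s,v=[hsv[...,i].astype(int) for i in range(3)]
    z=d['z_map']>0
    red=z&((h<6)|(h>174))&(s>150)&(abs(W[...,1])<.045)&(W[...,0]<-.15)&(W[...,0]>-.33)
    print(n,'tab',W[red].mean(0), W[red].max(0))
    m=z&(h>6)&(h<20)&(s>150)&(W[...,2]>.09)&(abs(W[...,0]+.055)<.05)&(abs(W[...,1]-.06)<.06)
    P=W[m]; print(m.sum(),P.min(0),P.max(0))
    top=z&(W[...,2]>.121)&(W[...,2]<.13)&(abs(W[...,0]+.055)<.05)&(abs(W[...,1]-.06)<.03)
    P=W[top]; print('core top',top.sum(),P.min(0),P.max(0)) if top.any() else 0
    top=z&(W[...,2]>.121)&(W[...,2]<.13)&(abs(W[...,0]+.055)<.05)&(abs(W[...,1]+.06)<.03)
    P=W[top]; print('fresh top',top.sum(),P.min(0),P.max(0)) if top.any() else 0
print(goal([-.055,.06,.101]))
E
```

```text
s3 tab [-0.23668518 -0.00157002  0.06408636] [-0.22055401  0.03157288  0.0721649 ]
323 [-0.09843264  0.03455633  0.09000977] [-0.02883085  0.08392222  0.3985758 ]
core top 210 [-0.07688021  0.03455633  0.12100719] [-0.02926511  0.08388472  0.12983151]
fresh top 207 [-0.07804121 -0.08465758  0.12101514] [-0.02865472 -0.03625296  0.12998018]
t3 tab [-0.23627152 -0.01345712  0.05650838] [-0.22423318  0.03556236  0.06688109]
31 [-0.09253953  0.02745045  0.09144546] [-0.03151025  0.08561548  0.49701258]
core top 88 [-0.04960098  0.0410275   0.1211489 ] [-0.03073353  0.08561548  0.12981622]
fresh top 243 [-0.07936849 -0.08398588  0.12100936] [-0.0307706  -0.03454183  0.12982545]
(array([ 0.15  ,  0.0007,  0.0785, -0.0008,  0.0003, -0.0009]), array([0.6289, 0.0049, 0.101 ]))
```

```bash
python3 -m inch '[[0,0.0005,0.04,0,0,0,-0.5],[0,0.0005,0.079,0,0,0,-0.5],[0,0.0005,0.079,0,0,0,-0.5],[0.05,0.0005,0.079,0,0,0,-0.5],[0.1,0.0005,0.079,0,0,0,-0.5],[0.13,0.0005,0.079,0,0,0,-0.5],[0.15,0.0005,0.079,0,0,0,-0.5],[0.15,0.0005,0.079,0,0,0,-0.5],[0.15,0.0005,0.079,0,0,0,-0.5]]' 15; python3 - <<'E'
from h import *
here()
d=cap('scene','s4');a=d['frame'][140:360,200:440,::-1]
cv2.imwrite('pics/c4.png',cv2.resize(a,(600,550),interpolation=2))
R,o=cl();W=(allw(d)-o)@R; hsv=cv2.cvtColor(d['frame'],cv2.COLOR_RGB2HSV); h,s,v=[hsv[...,i].astype(int) for i in range(3)]
red=((h<6)|(h>174))&(s>150)&(abs(W[...,1])<.045)&(W[...,0]<-.15)&(W[...,0]>-.33)
print('tab',W[red].mean(0), W[red].max(0))
E
```

```text
t: 5.68
ee_pos: [0.6295, 0.0053, 0.1021]
eef_rot: [0.563, 1.569, 0.337]
contact_force: [-0.1, -0.5, 0.2]
grip_width: 0.0663
t 5.675 clean [-0.0545  0.0605  0.1021] axes in cleaner
 [[ 0.002 -0.     1.   ]
 [ 0.001  1.     0.   ]
 [-1.     0.001  0.002]] F [ 0.06 -0.54  0.2 ] w 0.06625085064376536 q [-0.18  0.65  1.28  0.    1.21 -1.53]
tab [-0.24448059 -0.00615219  0.03466937] [-0.22928444  0.02108375  0.04013951]
```

View pics/c4.png

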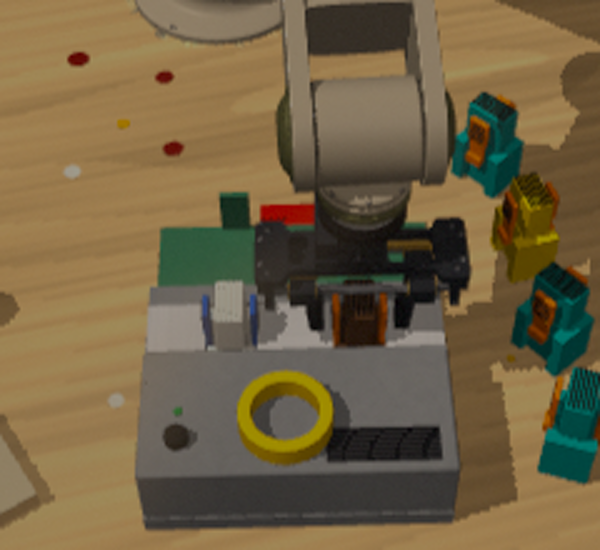

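The fingers straddle the orange catches at (358,320), and the flap is down with its tab 35 mm above the table. Next I pinch.

```bash
python3 -m inch '[[0,0,0,0,0,0,0],[0,0,0,0,0,0,0.5],[0,0,0,0,0,0,1],[0,0,0,0,0,0,1],[0,0,0,0,0,0,1],[0,0,0,0,0,0,1],[0,0,0,0,0,0,1]]' 25; python3 -c "
from h import *
here()"
```

```text
t: 6.6
ee_pos: [0.6297, 0.0054, 0.1017]
eef_rot: [0.814, 1.569, 0.588]
contact_force: [-1.6, 0.9, 5.7]
grip_width: 0.037
t 6.6 clean [-0.0544  0.0607  0.1017] axes in cleaner
 [[ 0.001 -0.     1.   ]
 [ 0.001  1.     0.   ]
 [-1.     0.001  0.001]] F [-1.81  0.52  5.71] w 0.03701362961123968 q [-0.18  0.65  1.28  0.    1.21 -1.52]
```

```bash
python3 -m inch '[[-0.004,0,0,0,0,0,1],[-0.008,0,0,0,0,0,1],[-0.014,0,0,0,0,0,1],[-0.02,0,0,0,0,0,1],[-0.02,0,0,0,0,0,1]]'; python3 - <<'E'
from h import *
here()
d=cap('scene','s5');a=d['frame'][215:335,270:390,::-1]
cv2.imwrite('pics/c5.png',cv2.resize(a,(600,600),interpolation=2))
E
```

```text
t: 7.22
ee_pos: [0.6297, 0.0053, 0.1214]
eef_rot: [0.727, 1.569, 0.502]
contact_force: [0.1, -0.6, -2.9]
grip_width: 0.037
t 7.225 clean [-0.0543  0.0605  0.1214] axes in cleaner
 [[ 0.001 -0.     1.   ]
 [ 0.001  1.     0.   ]
 [-1.     0.001  0.001]] F [ 0.2  -0.53 -2.86] w 0.03696836241499316 q [-0.18  0.63  1.26  0.    1.26 -1.53]
```

View pics/c5.png

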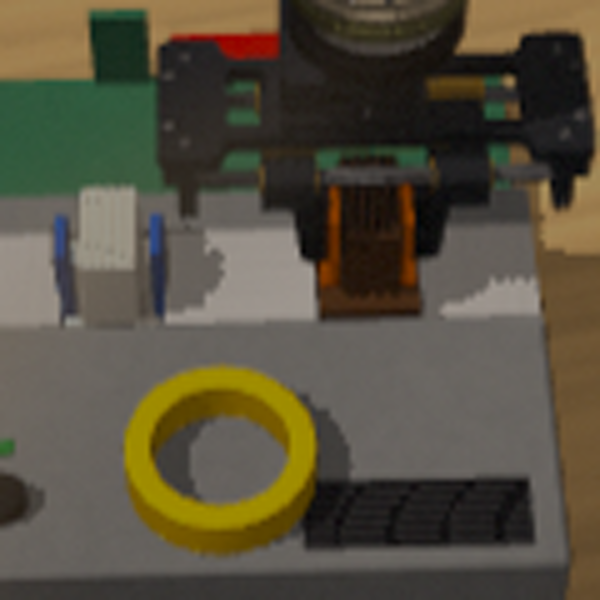

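The cassette is coming up with the fingers at (368,240), the catches are pressed and the force matches its weight. I keep lifting.

```bash
python3 -m inch '[[-0.012,0,0,0,0,0,1],[-0.024,0,0,0,0,0,1],[-0.036,0,0,0,0,0,1],[-0.048,0,0,0,0,0,1],[-0.06,0,0,0,0,0,1],[-0.072,0,0,0,0,0,1],[-0.084,0,0,0,0,0,1],[-0.096,0,0,0,0,0,1],[-0.105,0,0,0,0,0,1],[-0.11,0,0,0,0,0,1],[-0.11,0,0,0,0,0,1],[-0.11,0,0,0,0,0,1],[-0.11,0,0,0,0,0,1]]'; python3 - <<'E'
from h import *
here()
d=cap('scene','s6');a=d['frame'][140:360,200:440,::-1]
cv2.imwrite('pics/c6.png',cv2.resize(a,(600,550),interpolation=2))
R,o=cl();W=(allw(d)-o)@R; hsv=cv2.cvtColor(d['frame'],cv2.COLOR_RGB2HSV); h,s,v=[hsv[...,i].astype(int) for i in range(3)]
m=(h>4)&(h<20)&(s>130)&(abs(W[...,0]+.055)<.06)&(abs(W[...,1]-.06)<.05)&(W[...,2]>.11); print('cassette z',np.percentile(W[m],[1,50,99],axis=0).round(3))
red=((h<6)|(h>174))&(s>150)&(abs(W[...,1])<.045)&(W[...,0]<-.15)&(W[...,0]>-.33)
print('tab',W[red].mean(0))
f=(W[...,2]>.121)&(W[...,2]<.13)&(abs(W[...,0]+.055)<.05)&(abs(W[...,1]+.06)<.03); print('fresh top',W[f].min(0),W[f].max(0))
E
```

```text
t: 8.9
ee_pos: [0.6293, 0.0052, 0.2304]
eef_rot: [2.206, 1.57, 1.98]
contact_force: [-0.1, 0.6, -2.7]
grip_width: 0.037
t 8.9 clean [-0.0547  0.0604  0.2304] axes in cleaner
 [[-0.001 -0.     1.   ]
 [ 0.001  1.     0.   ]
 [-1.     0.001 -0.001]] F [-0.25  0.59 -2.69] w 0.03696253184378134 q [-0.18  0.54  1.1   0.    1.51 -1.52]
cassette z [[-0.071  0.021  0.158]
 [-0.032  0.059  0.224]
 [-0.023  0.106  0.378]]
tab [-0.24195003 -0.0027628   0.03495996]
fresh top [-0.07881463 -0.08472125  0.12101962] [-0.02918001 -0.03613799  0.12994751]
```

View pics/c6.png

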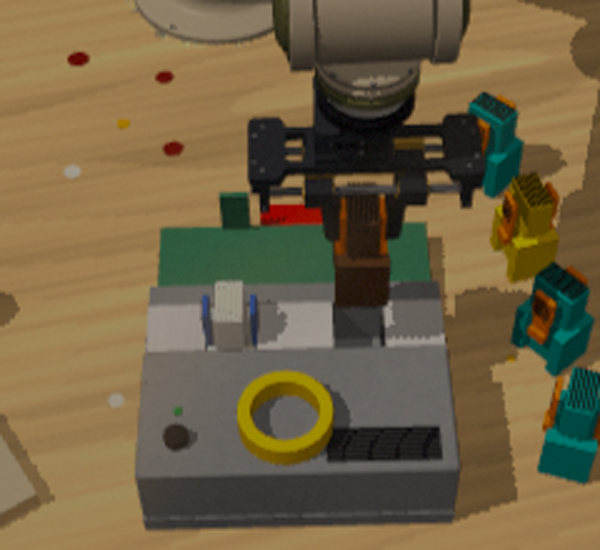

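The cassette hangs upright at (362,250) above its empty well. The fresh cassette is seated at (228,315), the flap is down and the tape has not moved.

```bash
python3 -c "
from station import env
print(abs(env.state()['qd']).max()); print(env.sign_off())"
```

```text
0.001028939424384221
the job is handed in; nothing more can be done
None
```

The used cassette is out of its well and the job is handed in at about 9 s of the 43 s allowed. No verdict was reported. I hooked the red tab from behind and pulled the flap until it sank. Then I pinched the orange catches at 25 N and lifted the cassette straight up.

**Last checks:**
- **Flap:** fully down, with its tab about 35 mm above the table, roughly 1.45–1.5 rad.
- **Used cassette:** upright over its empty well, with the grip point at about 0.23 m and the foot about 0.15 m above the table. The tool carries about 2.7 N, consistent with the cassette's weight alone. The arm was still.
- **Fresh cassette and bystanders:** the fresh cassette and the tape measure or look unmoved. The last picture does not cover all the other bystanders, but the arm went nowhere near them.

**One disagreement:** the finger opening reads 37 mm, but the catches should measure 40 mm when fully pressed. I put it down to soft finger pads and took both catches as fully pressed. I did not measure each catch's travel separately.

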